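# Unstack a set of alabaster jars into their gift boxes

### The job

Pack the stacked set of four alabaster jars: take the stack down and stand each jar upright on the floor of the open gift-box base made for it - the largest jar in the largest base, the next in the next size, and so on down to the smallest. They are stone, so set each one down gently instead of dropping it, and leave the plaster cat and falcon standing where they are.

Things in the scene. Friction and masses are not known exactly. Their poses are not given: they have to be found in the camera images.
- jar_large: The largest of four thick-walled cream-brown alabaster jars; at the start the bottom one of the stack of four, all upright, each standing on the rim of the next larger. Round, 66 mm in diameter, 56 mm tall, straight-sided from 10 mm above its underside to 44 mm; narrower foot and rim; a 30 mm bore in the top. Origin: centre of its underside; z up along its axis.
- jar_medium: The second largest of four thick-walled cream-brown alabaster jars; at the start the second from the bottom one of the stack of four, all upright, each standing on the rim of the next larger. Round, 56 mm in diameter, 52 mm tall, straight-sided from 10 mm above its underside to 40 mm; narrower foot and rim; a 26 mm bore in the top. Origin: centre of its underside; z up along its axis.
- jar_small: The third largest of four thick-walled cream-brown alabaster jars; at the start the third from the bottom one of the stack of four, all upright, each standing on the rim of the next larger. Round, 46 mm in diameter, 48 mm tall, straight-sided from 10 mm above its underside to 36 mm; narrower foot and rim; a 21 mm bore in the top. Origin: centre of its underside; z up along its axis.
- jar_smallest: The smallest of four thick-walled cream-brown alabaster jars; at the start the top one of the stack of four, all upright, each standing on the rim of the next larger. Round, 36 mm in diameter, 44 mm tall, straight-sided from 10 mm above its underside to 32 mm; narrower foot and rim; a 16 mm bore in the top. Origin: centre of its underside; z up along its axis.
- base_large: Open cardboard gift-box base for jar_large: a low square tray, 82 mm square inside and 88 mm outside, the largest of the four; walls 14 mm high and 3 mm thick, card floor 3 mm above the counter. It stays put. (The white closed lids at the left edge of the counter are not used.) Origin: centre of its underside, on the counter; x and y along its sides, z up.
- base_medium: Open cardboard gift-box base for jar_medium: a low square tray, 72 mm square inside and 78 mm outside, the second largest of the four; walls 14 mm high and 3 mm thick, card floor 3 mm above the counter. It stays put. (The white closed lids at the left edge of the counter are not used.) Origin: centre of its underside, on the counter; x and y along its sides, z up.
- base_small: Open cardboard gift-box base for jar_small: a low square tray, 62 mm square inside and 68 mm outside, the third largest of the four; walls 14 mm high and 3 mm thick, card floor 3 mm above the counter. It stays put. (The white closed lids at the left edge of the counter are not used.) Origin: centre of its underside, on the counter; x and y along its sides, z up.
- base_smallest: Open cardboard gift-box base for jar_smallest: a low square tray, 52 mm square inside and 58 mm outside, the smallest of the four; walls 14 mm high and 3 mm thick, card floor 3 mm above the counter. It stays put. (The white closed lids at the left edge of the counter are not used.) Origin: centre of its underside, on the counter; x and y along its sides, z up.
- cat: White plaster figure of a seated cat, 103 mm tall, on a 56 x 36 mm base; loose, stands among the boxes. A bystander. Origin: centre of its underside; z up.
- falcon: White plaster figure of a standing falcon, 102 mm tall, on a 52 x 40 mm base; loose, stands among the boxes. A bystander. Origin: centre of its underside; z up.
Not all that is in view belongs to the job. Leave any green look-alike of the jar_medium alone. What is shaped like the jar_smallest but purple is not meant.

How it is judged:
At the end, for the whole second after the job is handed in: Each jar stands upright (0.1 rad) and at rest on the floor of the base of its own size, its axis within 13 mm of the base's centre, its underside under 7 mm above the counter. Cat and falcon still stand (0.2 rad), at most 30 mm from where they were (horizontal distance between jar_large and base_large below 0.013 m and z of jar_large in the frame of base_large between 0 and 0.007 m and angle between each of jar_large, jar_medium, jar_small, jar_smallest's own z axis and vertical below 0.1 rad and linear speed of each of jar_large, jar_medium, jar_small, jar_smallest below 0.02 m/s and horizontal distance between jar_medium and base_medium below 0.013 m and z of jar_medium in the frame of base_medium between 0 and 0.007 m and horizontal distance between jar_small and base_small below 0.013 m and z of jar_small in the frame of base_small between 0 and 0.007 m and horizontal distance between jar_smallest and base_smallest below 0.013 m and z of jar_smallest in the frame of base_smallest between 0 and 0.007 m and angle between each of cat, falcon's own z axis and vertical below 0.2 rad and distance of each of cat, falcon from where it was at the start of the episode below 0.03 m); the robot touches nothing.
It fails at once if a jar is dropped: it moves faster than 0.5 m/s with its underside less than 20 mm above the counter ((height (world z) of jar_large below 0.02 m and linear speed of jar_large above 0.5 m/s) or (height (world z) of jar_medium below 0.02 m and linear speed of jar_medium above 0.5 m/s) or (height (world z) of jar_small below 0.02 m and linear speed of jar_small above 0.5 m/s) or (height (world z) of jar_smallest below 0.02 m and linear speed of jar_smallest above 0.5 m/s)).
It fails at once if the plaster cat is knocked over or moved by more than 30 mm (angle between cat's own z axis and vertical above 0.5 rad or distance of cat from where it was at the start of the episode above 0.03 m).
It fails at once if the plaster falcon is knocked over or moved by more than 30 mm (angle between falcon's own z axis and vertical above 0.5 rad or distance of falcon from where it was at the start of the episode above 0.03 m).
It also fails if it takes over 112 s, if anything falls off the work surface, if the arm or the gripper's body presses on something with over 40 N, if the wrist force passes 120 N, or if a joint passes its speed limit or range.

### The arm

A 6-joint arm with a two-finger parallel gripper is mounted at the origin on the work surface. World frame = base frame: x ahead of the robot, y to its left, z up, the work surface at z = 0. Lengths are in m, angles in rad, forces in N, time in s.
With the tool pointing down it reaches from about 0.375 to 0.9 m from the base axis. Payload 3.1 kg.
Tool frame: the origin (TCP) lies between the finger pads; the fingertips stand 17 mm ahead of it and the grasp point (between the pads) lies 2 mm behind it; z points along the fingers, y is the line along which they close (so a half turn about z gives the same grasp; the last joint's range is limited). The gripper opens to 85 mm and grips with 20 to 120 N. Pads are 22 mm wide; open, the fingers measure 114 mm over their backs; the gripper's body (76 mm by 85 mm) begins 54 mm behind the grasp point. The pads swing forward as they close: fully open they stand 13 mm farther back than shut.
Start: joints at [1.145, 0.527, 1.433, -0, 1.181, -0.178], TCP at [0.153, 0.606, 0.248] pointing down, gripper open.
Joint ranges: [-3.08, 3.08], [-0.75, 2.2], [0.22, 2.44], [-1.43, 4.57], [0, 2.65], [-2.85, 2.85]. Speed limits (rad/s): [2.79, 2.79, 3.14, 3.14, 3.14, 3.14].

### API

Orientations are given as a unit quaternion [x, y, z, w].
In Python, from station import sense, vision, order gives the robot as it stands.
- The arm moves only by the shell command python3 -m crank 'ROWS' [OPENING] [FORCE]. ROWS is JSON, a list of rows, each an object with "dp": the shift along the world's x, y, z in units of 30 mm (1.0 is 30 mm), a list of three; "angular": the turn, a rotation vector about the world's x, y, z in degrees, a list of three. In form: [{"dp": [dx, dy, dz], "angular": [ax, ay, az]}, ...]. A call has 1 to 20 rows; each row shifts and turns the commanded pose from where the row before left it; what a row does not reach is not made up. A row lasts 1/10 s, in which the tool goes at most 50 mm and 8.59 degrees, less where a joint would pass 70% of its speed; a pose out of reach is approached as far as the arm can. A call is refused whole if a number of a shift passes 1 or a number of a turn 8.59, either way. A call with a gripper value outside its range is refused whole. OPENING is the closure, from 0 (fully open) to 1 (shut), set as the call begins (- or left out, the last holds). The fingers move at their own pace and stop on an object; FORCE is the grip in N (left out, the last holds). Time passes only in rows, so rows that do not move let the fingers close. It gives the time, the measured TCP pose, the force, the opening and the grip force at its end, in the units of the state.
- sense(): the state, without advancing time (a new reading comes with each control period).
- vision.snapshot(name): name is "side" or "top" or "wrist"; returns a dict with "image" (384x512x3 uint8, blue, green, red), "range_z" (384x512 float32, m along the optical axis (not along the pixel's ray), 0 where there is no reading), "mtx" (3x3 intrinsics, pixels), "pose" (4x4, takes a point from camera to world coordinates); the wrist camera has in their place "mount" (4x4, takes a point from camera to tool coordinates, whose origin is the TCP and whose axes are the flange's). Camera axes: x right, y down, z forward; pixel columns grow to the right and rows downward; lengths in m; the calibration is good to about 2 mm. The wrist camera is an equidistant fisheye: a pixel r from the principal point sees the ray r / f radians off the axis. A picture is of the moment at which its call begins: read the wrist's pose just before it.
- order.sign_off(): hands the job in; it is judged then, once.
The state is a dict: "t": time; "q": joint angles; "qd": joint speeds; "tau": joint torques, N m; "tcp_pos": TCP position; "tool_rot": TCP orientation; "force": force on the tool from outside, world axes, zero at the start; "ft_torque": the same for the moment, N m; "finger_gap": opening from 0.0 (shut) to 1.0 (fully open); "gripper_force": force on a finger pad.
Only numpy, scipy, OpenCV 4.12 (cv2) and the standard library are available. Lean on these libraries where they do the work, as an engineer would, in place of code of your own. Each camera call takes 0.05 s, during which the arm holds its last target. There are 200 camera calls.

## Working session

There is one attempt and no reset: what is moved stays moved. The work goes in short steps, Python scripts to look and compute and a shell command to move; the robot and the scene stay as the last step left them, time stands still between calls to the robot, and variables do not carry over. Pictures are saved under pics/ and viewed, at most 14 in all, crops included, and the job is handed in when it is done.

```bash
mkdir -p pics; ls
python3 - <<'E'
from station import sense, vision
import cv2, numpy as np
s=sense();print(s)
for n in("top","side"):
    d=vision.snapshot(n);cv2.imwrite(f"pics/{n}0.png",d["image"]);np.savez(f"{n}0.npz",**d)
    print(d["mtx"],d["pose"])
E
```

```text
pics
{'t': 0.0, 'q': array([ 1.14449673e+00,  5.28492097e-01,  1.43391423e+00,  3.19623107e-05,
        1.18135764e+00, -1.78515796e-01]), 'qd': array([-0.0009237 ,  0.00029666, -0.00050757,  0.00151942,  0.00105235,
       -0.00084937]), 'tau': array([-6.45974887e-04, -4.42356563e+01, -1.78021091e+01, -3.84849081e-04,
        8.59340216e-03,  9.22203157e-06]), 'tcp_pos': array([0.15297485, 0.6052951 , 0.24731383]), 'tool_rot': array([ 1.23581168e-01,  9.92333873e-01, -1.03198854e-03, -3.37436368e-04]), 'force': array([0.49197892, 0.0774255 , 0.43211231]), 'ft_torque': array([ 0.00151298, -0.00288362,  0.06145514]), 'gripper_force': 0.0, 'finger_gap': 1.0011063338887363}
[[363.89543866   0.         253.99803225]
 [  0.         363.89543866 183.87191737]
 [  0.           0.           1.        ]] [[ 0.02723265 -0.99768696  0.06228255  0.53022587]
 [-0.99922527 -0.02893965 -0.02667136  0.00896929]
 [ 0.0284121  -0.06150796 -0.99770212  0.94923041]
 [ 0.          0.          0.          1.        ]]
[[494.14057507   0.         252.88326996]
 [  0.         494.14057507 198.04522351]
 [  0.           0.           1.        ]] [[ 0.9526061  -0.23846359  0.18888288  0.4063688 ]
 [-0.30419305 -0.74085358  0.59883434 -0.59198994]
 [-0.00286563 -0.6279101  -0.7782806   0.89947161]
 [ 0.          0.          0.          1.        ]]
```

View pics/top0.png

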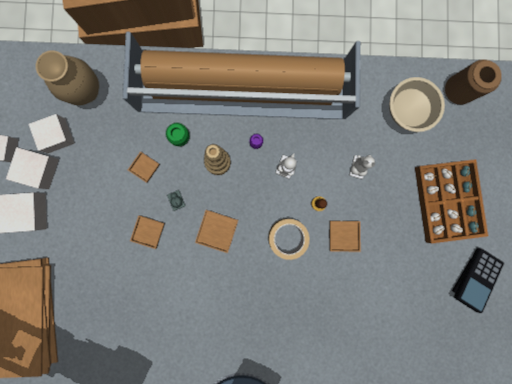

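View pics/side0.png

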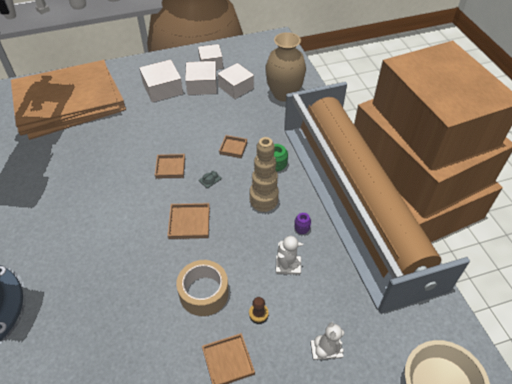

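The top image shows the stack at px (217,158), with its top rim at (213,152). The tray candidates are (144,167), (148,232), (217,230) and (344,235). The figures are at (287,165) and (362,167). The green decoy at (177,133) and the purple one at (256,141) aren't meant. The four stacked cream-brown jars fit the description. Next I'll measure everything.

```bash
cat > h.py <<'E'
import numpy as np, cv2
def cloud(d,pose=None):
    z=d["range_z"];K=d["mtx"];v,u=np.indices(z.shape)
    P=np.stack([(u-K[0,2])/K[0,0]*z,(v-K[1,2])/K[1,1]*z,z],-1)
    T=d["pose"];return P@T[:3,:3].T+T[:3,3]
def circ(x,y):
    A=np.c_[2*x,2*y,np.ones_like(x)];s=np.linalg.lstsq(A,x*x+y*y,rcond=None)[0]
    return s[0],s[1],np.sqrt(s[2]+s[0]**2+s[1]**2)
E
python3 - <<'E'
from h import *
for n in("top","side"):
    d=dict(np.load(n+"0.npz"));P=cloud(d);hsv=cv2.cvtColor(d["image"],cv2.COLOR_BGR2HSV)
    ok=d["range_z"]>0
    print(n,"floor z",np.median(P[300:340,150:220,2]) if n=="top" else np.median(P[200:300,50:120,2]))
    m=((hsv[...,0]<20)&(hsv[...,1]>110)&(P[...,2]<.03)&ok&(np.abs(P[...,1])<.5)).astype(np.uint8)
    k,lab,st,c=cv2.connectedComponentsWithStats(m)
    for i in range(1,k):
        if st[i,4]<150: continue
        Q=P[lab==i]; r=cv2.minAreaRect((Q[:,:2]*1000).astype(np.float32))
        print("brown px",c[i].round(),st[i,4],"xy",np.round(r[0],1),np.round(r[1],1),round(r[2],1),"zmed",np.median(Q[:,2]).round(4))
    # things standing
    m=((P[...,2]>.03)&(P[...,0]<.72)&(P[...,0]>.3)&(np.abs(P[...,1])<.4)&ok).astype(np.uint8)
    k,lab,st,c=cv2.connectedComponentsWithStats(m)
    for i in range(1,k):
        if st[i,4]<60: continue
        Q=P[lab==i]; print("obj px",c[i].round(),st[i,4],"x",Q[:,0].min().round(3),Q[:,0].max().round(3),"y",Q[:,1].min().round(3),Q[:,1].max().round(3),"zmax",Q[:,2].max().round(4))
        if Q[:,2].max()>.19:
            for lo,hi in((.012,.042),(.068,.094),(.12,.142),(.168,.186),(.195,.203)):
                s=(P[...,2]>lo)&(P[...,2]<hi)&(np.hypot(P[...,0]-Q[:,0].mean(),P[...,1]-Q[:,1].mean())<.06)&ok
                R=P[s]
                if len(R)>8: print("  ",lo,len(R),np.round(circ(R[:,0],R[:,1]),4), R.mean(0).round(4))
E
```

```text
top floor z -0.0013206697004508605
brown px [164.  22.] 3305 xy [1364.   376.5] [201.3 276.3] 8.1 zmed -0.5482
brown px [143. 167.] 486 xy [625.8 270.4] [57.1 55.3] 58.0 zmed 0.0022
brown px [429. 199.] 1176 xy [ 552.4 -481.1] [197.9  59.2] 8.1 zmed 0.0179
brown px [216. 231.] 1118 xy [465.9  77.2] [85.2 85.9] 73.6 zmed 0.0019
brown px [147. 232.] 703 xy [460.  253.2] [66.3 67. ] 74.7 zmed 0.0022
brown px [344. 236.] 886 xy [ 462.2 -253.3] [75. 78.] 1.2 zmed 0.0017
brown px [ 48. 322.] 1009 xy [243.5 481.5] [258.   26.2] 2.9 zmed 0.0222
obj px [176. 135.] 301 x 0.682 0.72 y 0.157 0.212 zmax 0.054
obj px [255. 140.] 127 x 0.684 0.718 y -0.033 0.0 zmax 0.047
obj px [216. 159.] 629 x 0.611 0.668 y 0.049 0.114 zmax 0.2014
   0.012 29 [0.6436 0.0812 0.033 ] [0.6212 0.067  0.0298]
   0.068 30 [0.6441 0.08   0.0279] [0.6249 0.0687 0.0826]
   0.12 28 [0.6434 0.0791 0.0229] [0.6291 0.0681 0.1339]
   0.168 67 [0.6386 0.0762 0.012 ] [0.6407 0.0766 0.182 ]
   0.195 101 [0.643  0.0779 0.0113] [0.6428 0.0778 0.1982]
obj px [287. 165.] 265 x 0.612 0.661 y -0.112 -0.071 zmax 0.1029
obj px [364. 163.
[... 554 characters left out ...]
.1] 1.1 zmed 0.0032
obj px [265. 173.] 1645 x 0.61 0.72 y 0.045 0.204 zmax 0.2026
   0.012 234 [0.6426 0.0786 0.0324] [0.6334 0.0551 0.0275]
   0.068 189 [0.6431 0.0772 0.027 ] [0.6359 0.0571 0.0808]
   0.12 147 [0.6425 0.0764 0.0222] [0.6373 0.0598 0.1309]
   0.168 105 [0.642  0.0742 0.016 ] [0.6383 0.0641 0.1767]
   0.195 113 [0.6423 0.0746 0.0115] [0.642  0.0741 0.199 ]
obj px [302. 221.] 196 x 0.68 0.715 y -0.037 -0.003 zmax 0.0488
obj px [287. 251.] 514 x 0.611 0.661 y -0.117 -0.074 zmax 0.1042
obj px [201. 285.] 1246 x 0.404 0.503 y -0.157 -0.057 zmax 0.0525
obj px [258. 305.] 159 x 0.531 0.556 y -0.198 -0.178 zmax 0.0657
obj px [330. 338.] 504 x 0.624 0.664 y -0.307 -0.274 zmax 0.1036
```

Run:
```python
from h import *
a=np.load("top0.npz")["image"][110:260,120:270];b=np.load("side0.npz")["image"][125:275,180:330]
cv2.imwrite("pics/crop1.png",cv2.resize(np.hstack([a,b]),None,fx=2.6,fy=2.6,interpolation=cv2.INTER_CUBIC))
```

```text
(no output)
```

View pics/crop1.png

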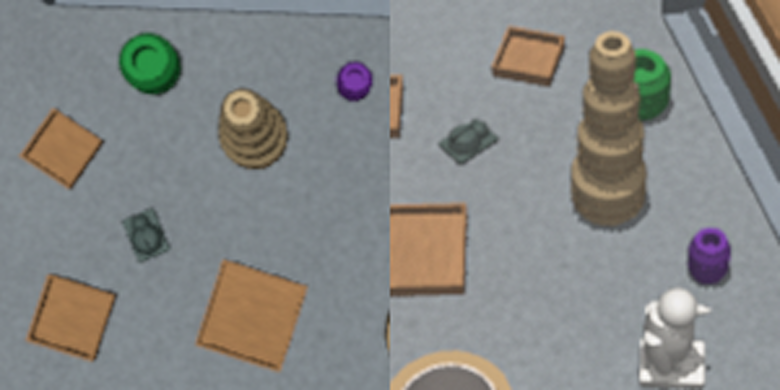

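```bash
python3 -m crank '[{"dp":[0.8,-0.86,0],"angular":[0,0,0]},{"dp":[0.8,-0.86,0],"angular":[0,0,0]},{"dp":[0.8,-0.86,0],"angular":[0,0,0]},{"dp":[0.8,-0.86,0],"angular":[0,0,0]},{"dp":[0.8,-0.86,0],"angular":[0,0,0]},{"dp":[0.8,-0.86,0],"angular":[0,0,0]},{"dp":[0.8,-0.86,0],"angular":[0,0,0]},{"dp":[0.8,-0.86,0],"angular":[0,0,0]},{"dp":[0.8,-0.86,0],"angular":[0,0,0]},{"dp":[0.8,-0.86,0],"angular":[0,0,0]},{"dp":[0.8,-0.86,0],"angular":[0,0,0]},{"dp":[0.8,-0.86,0],"angular":[0,0,0]},{"dp":[0.8,-0.86,0],"angular":[0,0,0]},{"dp":[0.8,-0.86,0],"angular":[0,0,0]},{"dp":[0.8,-0.86,0],"angular":[0,0,0]},{"dp":[0.8,-0.86,0],"angular":[0,0,0]},{"dp":[0.8,-0.86,0],"angular":[0,0,0]},{"dp":[0.8,-0.86,0],"angular":[0,0,0]},{"dp":[0.6,-0.6,0],"angular":[0,0,0]},{"dp":[0.4,-0.4,0],"angular":[0,0,0]}]' 0 60; python3 -c "
from station import sense;s=sense();print(s['tcp_pos'],s['tool_rot'],s['q'])"
```

```text
t: 2.1
tcp_pos: [0.6163, 0.1098, 0.2477]
tool_rot: [0.124, 0.992, -0.0, -0.0]
force: [-0.3, -0.2, -0.1]
finger_gap: 1.001
gripper_force: 0.0
[0.61634041 0.10977907 0.24773627] [ 1.24414375e-01  9.92230322e-01 -1.05563130e-04 -2.03231047e-04] [-1.90877053e-03  5.29736325e-01  1.43018467e+00 -1.72611926e-04
  1.18210094e+00 -1.32316444e+00]
```

The enlarged crop confirms the target: the tan four-jar stack at crop px (245,125), apart from the green decoy (150,63) and the purple one (353,80). I'll go above it and measure it with the wrist camera.

```bash
python3 -m crank '[{"dp":[0.4,-0.5,0],"angular":[0,0,0]},{"dp":[0.3,-0.4,0],"angular":[0,0,0]},{"dp":[0.17,-0.2,0],"angular":[0,0,0]},{"dp":[0,0,0],"angular":[0,0,0]},{"dp":[0,0,0],"angular":[0,0,0]}]'
cat >> h.py <<'E'
from scipy.spatial.transform import Rotation as Ro
def wrist():
    from station import sense,vision
    s=sense();d=vision.snapshot("wrist");K=d["mtx"];z=d["range_z"]
    v,u=np.indices(z.shape);a=(u-K[0,2])/K[0,0];b=(v-K[1,2])/K[1,1];th=np.hypot(a,b)+1e-9
    t=np.tan(np.minimum(th,1.5))/th*z
    C=np.stack([a*t,b*t,z],-1)@d["mount"][:3,:3].T+d["mount"][:3,3]   # tool coords
    W=C@Ro.from_quat(s["tool_rot"]).as_matrix().T+s["tcp_pos"]
    return s,d,C,W,(z>0)&(th<1.4)
E
python3 - <<'E'
from h import *
s,d,C,W,ok=wrist();print(s["tcp_pos"],d["mount"])
cv2.imwrite("pics/w1.png",d["image"]);np.savez("w1.npz",C=C,W=W,ok=ok,im=d["image"])
for lo,hi in((-.005,.005),(.04,.054),(.096,.106),(.146,.154),(.168,.186),(.195,.205)):
    m=ok&(W[...,2]>lo)&(W[...,2]<hi)&(np.hypot(W[...,0]-.643,W[...,1]-.078)<.05)
    R=W[m]
    if lo>0 and len(R)>10: print(lo,len(R),np.round(circ(R[:,0],R[:,1]),4),R.min(0).round(4),R.max(0).round(4))
m=ok&(np.abs(C[...,0])<.02)&(np.abs(C[...,1])>.03)&(np.abs(C[...,1])<.07)&(np.abs(C[...,2])<.03)
print("fingers",m.sum(),C[m].min(0) if m.any() else 0,C[m].max(0) if m.any() else 0)
E
```

```text
t: 2.6
tcp_pos: [0.6408, 0.0791, 0.2482]
tool_rot: [0.123, 0.992, 0.0, -0.0]
force: [-0.3, 0.8, 0.2]
finger_gap: 0.998
gripper_force: 0.0
[0.64081395 0.07905209 0.24824693] [[ 5.34499845e-04 -9.47144500e-01 -3.20806812e-01  8.24647446e-02]
 [ 9.99999852e-01  5.39294682e-04  7.39067016e-05  3.63136427e-04]
 [ 1.03009082e-04 -3.20806804e-01  9.47144648e-01 -1.26099650e-01]
 [ 0.00000000e+00  0.00000000e+00  0.00000000e+00  1.00000000e+00]]
0.04 548 [0.6421 0.0799 0.0294] [0.6097 0.0478 0.04  ] [0.658  0.1121 0.054 ]
0.096 576 [0.6434 0.0788 0.0248] [0.6159 0.0515 0.096 ] [0.6592 0.1059 0.106 ]
0.146 564 [0.6426 0.0781 0.0196] [0.6206 0.0564 0.146 ] [0.6564 0.0999 0.154 ]
0.168 510 [0.6364 0.0791 0.012 ] [0.6249 0.0615 0.1681] [0.6507 0.095  0.186 ]
0.195 1128 [0.6417 0.0775 0.0114] [0.6281 0.0629 0.195 ] [0.6567 0.0923 0.2023]
fingers 3216 [-0.01184628 -0.05653446 -0.02999117] [0.01201653 0.05716147 0.00369442]
```

View pics/w1.png

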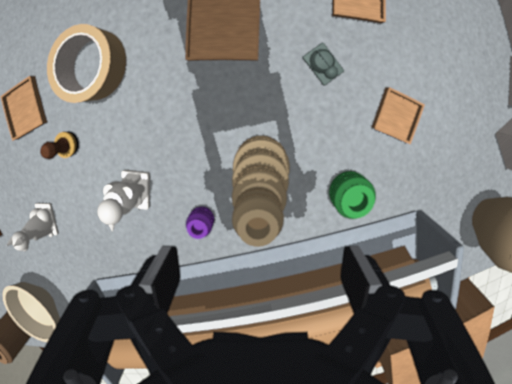

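The wrist view agrees: stack rim at px (258,228), centred between the fingers, with both sides clear. With the gripper open the tips are 4 mm ahead of the TCP, so the 17 mm figure applies when it's shut. Descending to the smallest jar.

```bash
python3 -m crank '[{"dp":[0.03,-0.05,-0.3],"angular":[0,0,0]},{"dp":[0.01,0,-0.4],"angular":[0,0,0]},{"dp":[0,0,-0.4],"angular":[0,0,0]},{"dp":[0,0,-0.4],"angular":[0,0,0]},{"dp":[0,0,-0.3],"angular":[0,0,0]},{"dp":[0,0,-0.2],"angular":[0,0,0]},{"dp":[0,0,0],"angular":[0,0,0]},{"dp":[0,0,0],"angular":[0,0,0]}]' 
python3 -m crank '[{"dp":[0,0,0],"angular":[0,0,0]},{"dp":[0,0,0],"angular":[0,0,0]},{"dp":[0,0,0],"angular":[0,0,0]},{"dp":[0,0,0],"angular":[0,0,0]},{"dp":[0,0,0],"angular":[0,0,0]},{"dp":[0,0,0],"angular":[0,0,0]},{"dp":[0,0,0],"angular":[0,0,0]},{"dp":[0,0,0],"angular":[0,0,0]}]' 1 40
```

```text
t: 3.45
tcp_pos: [0.6428, 0.077, 0.1884]
tool_rot: [0.124, 0.992, 0.0, 0.0]
force: [0.3, 1.0, -0.6]
finger_gap: 0.998
gripper_force: 0.0
t: 4.25
tcp_pos: [0.643, 0.0769, 0.189]
tool_rot: [0.124, 0.992, 0.0, 0.001]
force: [-0.4, -0.3, 4.6]
finger_gap: 0.398
gripper_force: 40.3
```

```bash
python3 -m crank '[{"dp":[0,0,0.15],"angular":[0,0,0]},{"dp":[0,0,0.35],"angular":[0,0,0]},{"dp":[0,0,0.4],"angular":[0,0,0]},{"dp":[0,0.1,0.1],"angular":[0,0,0]},{"dp":[-0.03,0.32,0],"angular":[0,0,0]},{"dp":[-0.05,0.6,0],"angular":[0,0,0]},{"dp":[-0.05,0.7,0],"angular":[0,0,0]},{"dp":[-0.05,0.7,0],"angular":[0,0,0]},{"dp":[-0.05,0.7,0],"angular":[0,0,0]},{"dp":[-0.05,0.7,0],"angular":[0,0,0]},{"dp":[-0.05,0.7,0],"angular":[0,0,0]},{"dp":[-0.05,0.7,0],"angular":[0,0,0]},{"dp":[-0.05,0.6,0],"angular":[0,0,0]},{"dp":[-0.05,0.4,0],"angular":[0,0,0]},{"dp":[-0.05,0.2,0],"angular":[0,0,0]},{"dp":[0,0,0],"angular":[0,0,0]},{"dp":[0,0,0],"angular":[0,0,0]}]'
python3 - <<'E'
from h import *
s,d,C,W,ok=wrist();print(s["tcp_pos"],s["force"]);hsv=cv2.cvtColor(d["image"],cv2.COLOR_BGR2HSV)
m=((hsv[...,0]<20)&(hsv[...,1]>110)&(W[...,2]<.025)&(W[...,2]>-.01)&ok).astype(np.uint8)
k,lab,st,c=cv2.connectedComponentsWithStats(m)
for i in range(1,k):
    if st[i,4]>300:
        Q=W[lab==i]; r=cv2.minAreaRect((Q[:,:2]*1000).astype(np.float32));print(c[i].round(),st[i,4],np.round(r[0],1),np.round(r[1],1))
cv2.imwrite("pics/w2.png",d["image"])
E
```

```text
t: 5.95
tcp_pos: [0.6267, 0.2691, 0.2182]
tool_rot: [0.124, 0.992, -0.0, -0.0]
force: [0.0, -1.2, -1.3]
finger_gap: 0.404
gripper_force: 40.0
[0.62666976 0.26909363 0.21824433] [ 0.03134368 -1.23272367 -1.29430967]
[210.  28.] 3270 [459.5 253.8] [65.9 67.3]
[82. 84.] 3745 [466.  78.] [88.2 84.8]
[261. 162.] 2123 [624.1 271.1] [54.6 56.3]
```

View pics/w2.png

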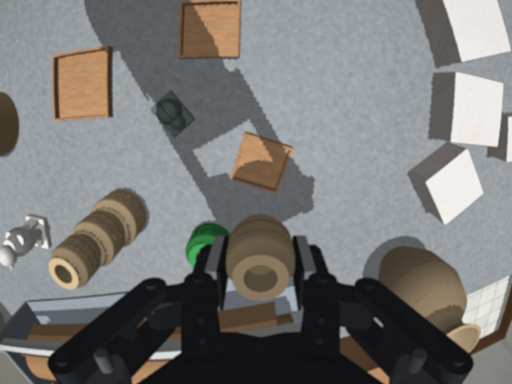

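The wrist image shows the smallest jar held at (260,255), the tray just beyond it at (262,162), and the remaining stack still standing at (95,235). Lowering.

```bash
python3 -m crank '[{"dp":[0,0.03,-0.3],"angular":[0,0,0]},{"dp":[0,0,-0.5],"angular":[0,0,0]},{"dp":[0,0,-0.6],"angular":[0,0,0]},{"dp":[0,0,-0.6],"angular":[0,0,0]},{"dp":[0,0,-0.6],"angular":[0,0,0]},{"dp":[0,0,-0.6],"angular":[0,0,0]},{"dp":[0,0,-0.6],"angular":[0,0,0]},{"dp":[0,0,-0.6],"angular":[0,0,0]},{"dp":[0,0,-0.6],"angular":[0,0,0]},{"dp":[0,0,-0.4],"angular":[0,0,0]},{"dp":[0,0,-0.3],"angular":[0,0,0]},{"dp":[0,0,-0.2],"angular":[0,0,0]},{"dp":[0,0,0],"angular":[0,0,0]},{"dp":[0,0,0],"angular":[0,0,0]}]'
```

```text
t: 7.4
tcp_pos: [0.6271, 0.2706, 0.0418]
tool_rot: [0.124, 0.992, 0.0, 0.001]
force: [0.1, -0.4, -0.4]
finger_gap: 0.4
gripper_force: 40.0
```

```bash
python3 -m crank '[{"dp":[0,0,-0.05],"angular":[0,0,0]},{"dp":[0,0,-0.03],"angular":[0,0,0]},{"dp":[0,0,0],"angular":[0,0,0]}]'
```

```text
t: 7.7
tcp_pos: [0.6268, 0.2706, 0.0393]
tool_rot: [0.124, 0.992, 0.0, 0.0]
force: [-0.3, 0.8, -0.6]
finger_gap: 0.404
gripper_force: 40.0
```

```bash
python3 -m crank '[{"dp":[0,0,-0.04],"angular":[0,0,0]},{"dp":[0,0,-0.03],"angular":[0,0,0]},{"dp":[0,0,0],"angular":[0,0,0]}]';python3 -m crank '[{"dp":[0,0,-0.04],"angular":[0,0,0]},{"dp":[0,0,0],"angular":[0,0,0]}]'
```

```text
t: 8.0
tcp_pos: [0.6265, 0.2704, 0.0366]
tool_rot: [0.124, 0.992, -0.0, -0.0]
force: [0.4, 0.3, -2.0]
finger_gap: 0.4
gripper_force: 40.0
t: 8.2
tcp_pos: [0.6267, 0.2705, 0.036]
tool_rot: [0.124, 0.992, 0.0, 0.0]
force: [-0.5, -0.7, 3.1]
finger_gap: 0.403
gripper_force: 40.2
```

```bash
python3 -m crank '[{"dp":[0,0,-0.02],"angular":[0,0,0]},{"dp":[0,0,0],"angular":[0,0,0]}]'; python3 -m crank '[{"dp":[0,0,0],"angular":[0,0,0]},{"dp":[0,0,0],"angular":[0,0,0]},{"dp":[0,0,0],"angular":[0,0,0]},{"dp":[0,0,0],"angular":[0,0,0]},{"dp":[0,0,0],"angular":[0,0,0]},{"dp":[0,0,0],"angular":[0,0,0]},{"dp":[0,0,0.3],"angular":[0,0,0]},{"dp":[0,0,0.5],"angular":[0,0,0]},{"dp":[0,0,0.7],"angular":[0,0,0]},{"dp":[0,0,0.8],"angular":[0,0,0]},{"dp":[0,0,0.8],"angular":[0,0,0]},{"dp":[0,0,0.8],"angular":[0,0,0]},{"dp":[0,0,0.8],"angular":[0,0,0]},{"dp":[0,0,0.5],"angular":[0,0,0]},{"dp":[0,0,0.2],"angular":[0,0,0]}]' 0
python3 - <<'E'
from station import sense,vision
from h import *
print(sense()["tcp_pos"])
for n in("top","side"):
    d=vision.snapshot(n);P=cloud(d);ok=d["range_z"]>0
    for nm,x,y,lo,hi in(("smallest rim",.627,.27,.042,.05),("stack rim",.6425,.078,.148,.158)):
        R=P[ok&(np.hypot(P[...,0]-x,P[...,1]-y)<.03)&(P[...,2]>lo)&(P[...,2]<hi)]
        if len(R)>8: print(n,nm,len(R),np.round(circ(R[:,0],R[:,1]),4),R[:,2].mean().round(4))
    if n=="side":cv2.imwrite("pics/s2.png",d["image"])
E
```

```text
t: 8.4
tcp_pos: [0.6268, 0.2705, 0.036]
tool_rot: [0.124, 0.992, 0.0, 0.0]
force: [-2.0, -1.4, 4.5]
finger_gap: 0.405
gripper_force: 40.5
t: 9.9
tcp_pos: [0.6277, 0.2708, 0.2002]
tool_rot: [0.124, 0.992, 0.001, 0.002]
force: [-0.6, 0.2, -0.8]
finger_gap: 1.001
gripper_force: 0.0
[0.62773427 0.27083961 0.20018609]
top smallest rim 18 [0.62   0.2741 0.0062] 0.045
top stack rim 193 [0.6426 0.0789 0.0159] 0.1532
side smallest rim 65 [0.6259 0.2689 0.0117] 0.0459
side stack rim 213 [0.6416 0.0746 0.0159] 0.1535
```

View pics/s2.png

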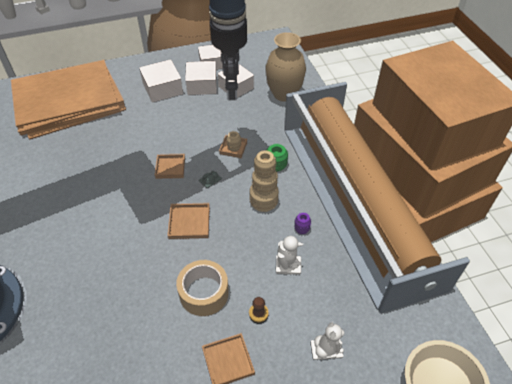

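The side image shows the smallest jar upright in its tray at (233,140), with the stack of three intact at (265,180). Small jar next.

```bash
python3 -m crank '[{"dp":[0.03,-0.33,0],"angular":[0,0,0]},{"dp":[0.05,-0.6,0],"angular":[0,0,0]},{"dp":[0.05,-0.8,0],"angular":[0,0,0]},{"dp":[0.05,-0.9,0],"angular":[0,0,0]},{"dp":[0.05,-0.9,0],"angular":[0,0,0]},{"dp":[0.05,-0.9,0],"angular":[0,0,0]},{"dp":[0.05,-0.8,0],"angular":[0,0,0]},{"dp":[0.05,-0.6,0],"angular":[0,0,0]},{"dp":[0.05,-0.4,0],"angular":[0,0,0]},{"dp":[0.06,-0.2,0],"angular":[0,0,0]},{"dp":[0,0,-0.2],"angular":[0,0,0]},{"dp":[0,0,-0.3],"angular":[0,0,0]},{"dp":[0,0,-0.4],"angular":[0,0,0]},{"dp":[0,0,-0.4],"angular":[0,0,0]},{"dp":[0,0,-0.4],"angular":[0,0,0]},{"dp":[0,0,-0.3],"angular":[0,0,0]},{"dp":[0,0,-0.1],"angular":[0,0,0]},{"dp":[0,0,0],"angular":[0,0,0]},{"dp":[0,0,0],"angular":[0,0,0]}]'
```

```text
t: 11.9
tcp_pos: [0.6417, 0.0776, 0.1343]
tool_rot: [0.124, 0.992, 0.0, 0.0]
force: [-1.2, 0.9, -0.3]
finger_gap: 1.002
gripper_force: 0.0
```

```bash
python3 -m crank '[{"dp":[0.02,0.01,0.13],"angular":[0,0,0]},{"dp":[0,0,0],"angular":[0,0,0]}]'; python3 -m crank '[{"dp":[0,0,0],"angular":[0,0,0]},{"dp":[0,0,0],"angular":[0,0,0]},{"dp":[0,0,0],"angular":[0,0,0]},{"dp":[0,0,0],"angular":[0,0,0]},{"dp":[0,0,0],"angular":[0,0,0]},{"dp":[0,0,0],"angular":[0,0,0]},{"dp":[0,0,0],"angular":[0,0,0]},{"dp":[0,0,0],"angular":[0,0,0]}]' 1 50
```

```text
t: 12.1
tcp_pos: [0.6429, 0.0778, 0.1392]
tool_rot: [0.124, 0.992, 0.0, 0.001]
force: [-0.0, 0.2, 0.8]
finger_gap: 1.003
gripper_force: 0.0
t: 12.9
tcp_pos: [0.6423, 0.0778, 0.1384]
tool_rot: [0.124, 0.992, -0.0, 0.0]
force: [0.2, -0.3, 4.9]
finger_gap: 0.525
gripper_force: 51.5
```

```bash
python3 -m crank '[{"dp":[0,0,0.15],"angular":[0,0,0]},{"dp":[0,0,0.35],"angular":[0,0,0]},{"dp":[0,0,0.4],"angular":[0,0,0]},{"dp":[-0.1,0.1,0.1],"angular":[0,0,0]},{"dp":[-0.3,0.3,0],"angular":[0,0,0]},{"dp":[-0.5,0.48,0],"angular":[0,0,0]},{"dp":[-0.6,0.58,0],"angular":[0,0,0]},{"dp":[-0.6,0.58,0],"angular":[0,0,0]},{"dp":[-0.6,0.58,0],"angular":[0,0,0]},{"dp":[-0.6,0.58,0],"angular":[0,0,0]},{"dp":[-0.6,0.58,0],"angular":[0,0,0]},{"dp":[-0.6,0.58,0],"angular":[0,0,0]},{"dp":[-0.6,0.58,0],"angular":[0,0,0]},{"dp":[-0.5,0.48,0],"angular":[0,0,0]},{"dp":[-0.3,0.3,0],"angular":[0,0,0]},{"dp":[-0.16,0.11,0],"angular":[0,0,0]},{"dp":[0,0,0],"angular":[0,0,0]},{"dp":[0,0,0],"angular":[0,0,0]}]'
```

```text
t: 14.7
tcp_pos: [0.4608, 0.2526, 0.168]
tool_rot: [0.124, 0.992, 0.0, 0.0]
force: [0.4, 0.4, -2.1]
finger_gap: 0.521
gripper_force: 51.2
```

```bash
python3 -m crank '[{"dp":[-0.02,0.01,-0.3],"angular":[0,0,0]},{"dp":[0,0,-0.5],"angular":[0,0,0]},{"dp":[0,0,-0.6],"angular":[0,0,0]},{"dp":[0,0,-0.6],"angular":[0,0,0]},{"dp":[0,0,-0.6],"angular":[0,0,0]},{"dp":[0,0,-0.6],"angular":[0,0,0]},{"dp":[0,0,-0.5],"angular":[0,0,0]},{"dp":[0,0,-0.3],"angular":[0,0,0]},{"dp":[0,0,-0.2],"angular":[0,0,0]},{"dp":[0,0,-0.1],"angular":[0,0,0]},{"dp":[0,0,0],"angular":[0,0,0]},{"dp":[0,0,0],"angular":[0,0,0]}]'; python3 -m crank '[{"dp":[0,0,-0.05],"angular":[0,0,0]},{"dp":[0,0,-0.05],"angular":[0,0,0]},{"dp":[0,0,0],"angular":[0,0,0]}]'
```

```text
t: 15.9
tcp_pos: [0.46, 0.2532, 0.0394]
tool_rot: [0.124, 0.992, 0.0, 0.001]
force: [0.7, 1.1, -1.9]
finger_gap: 0.52
gripper_force: 51.2
t: 16.2
tcp_pos: [0.4595, 0.2531, 0.036]
tool_rot: [0.124, 0.992, 0.0, 0.0]
force: [-0.2, -0.9, -2.1]
finger_gap: 0.519
gripper_force: 51.2
```

```bash
python3 -m crank '[{"dp":[0,0,-0.04],"angular":[0,0,0]},{"dp":[0,0,-0.03],"angular":[0,0,0]},{"dp":[0,0,0],"angular":[0,0,0]}]';python3 -m crank '[{"dp":[0,0,-0.02],"angular":[0,0,0]},{"dp":[0,0,0],"angular":[0,0,0]}]'
```

```text
t: 16.5
tcp_pos: [0.4594, 0.2531, 0.0337]
tool_rot: [0.124, 0.992, -0.0, -0.0]
force: [-0.4, -0.4, -1.3]
finger_gap: 0.521
gripper_force: 51.2
t: 16.7
tcp_pos: [0.4596, 0.2531, 0.0334]
tool_rot: [0.124, 0.992, 0.0, 0.0]
force: [-0.6, -0.1, 0.3]
finger_gap: 0.521
gripper_force: 51.5
```

```bash
python3 -m crank '[{"dp":[0,0,-0.02],"angular":[0,0,0]},{"dp":[0,0,0],"angular":[0,0,0]}]'; python3 -m crank '[{"dp":[0,0,0],"angular":[0,0,0]},{"dp":[0,0,0],"angular":[0,0,0]},{"dp":[0,0,0],"angular":[0,0,0]},{"dp":[0,0,0],"angular":[0,0,0]},{"dp":[0,0,0],"angular":[0,0,0]},{"dp":[0,0,0],"angular":[0,0,0]},{"dp":[0,0,0.3],"angular":[0,0,0]},{"dp":[0,0,0.5],"angular":[0,0,0]},{"dp":[0,0,0.7],"angular":[0,0,0]},{"dp":[0,0,0.8],"angular":[0,0,0]},{"dp":[0,0,0.8],"angular":[0,0,0]},{"dp":[0,0,0.6],"angular":[0,0,0]},{"dp":[0,0,0.4],"angular":[0,0,0]},{"dp":[0,0,0.1],"angular":[0,0,0]},{"dp":[0,0,0],"angular":[0,0,0]}]' 0
python3 - <<'E'
from station import sense,vision
from h import *
print(sense()["tcp_pos"])
for n in("top","side"):
    d=vision.snapshot(n);P=cloud(d);ok=d["range_z"]>0
    for nm,x,y,lo,hi in(("smallest rim",.627,.27,.042,.05),("small rim",.46,.253,.046,.054),("stack rim",.6425,.078,.1,.11)):
        R=P[ok&(np.hypot(P[...,0]-x,P[...,1]-y)<.03)&(P[...,2]>lo)&(P[...,2]<hi)]
        if len(R)>8: print(n,nm,len(R),np.round(circ(R[:,0],R[:,1]),4),R[:,2].mean().round(4))
E
```

```text
t: 16.9
tcp_pos: [0.4595, 0.2531, 0.0334]
tool_rot: [0.124, 0.992, 0.0, 0.0]
force: [-0.5, -1.3, 6.5]
finger_gap: 0.519
gripper_force: 52.0
t: 18.4
tcp_pos: [0.4595, 0.2531, 0.1589]
tool_rot: [0.124, 0.992, 0.0, 0.0]
force: [1.1, -0.3, -0.1]
finger_gap: 0.999
gripper_force: 0.0
[0.45952661 0.25310873 0.15889526]
top smallest rim 76 [0.6275 0.2711 0.0115] 0.0456
top small rim 100 [0.4628 0.2535 0.0143] 0.0496
top stack rim 256 [0.6438 0.0793 0.0195] 0.1055
side smallest rim 69 [0.6261 0.2681 0.0114] 0.0463
side small rim 133 [0.4603 0.2505 0.0153] 0.0497
side stack rim 281 [0.6423 0.0752 0.0195] 0.1056
```

```bash
python3 -m crank '[{"dp":[0.3,-0.3,0],"angular":[0,0,0]},{"dp":[0.6,-0.56,0],"angular":[0,0,0]},{"dp":[0.8,-0.76,0],"angular":[0,0,0]},{"dp":[0.9,-0.86,0],"angular":[0,0,0]},{"dp":[0.9,-0.86,0],"angular":[0,0,0]},{"dp":[0.9,-0.86,0],"angular":[0,0,0]},{"dp":[0.8,-0.76,0],"angular":[0,0,0]},{"dp":[0.5,-0.48,0],"angular":[0,0,0]},{"dp":[0.3,-0.28,0],"angular":[0,0,0]},{"dp":[0.12,-0.12,0],"angular":[0,0,0]},{"dp":[0,0,-0.2],"angular":[0,0,0]},{"dp":[0,0,-0.4],"angular":[0,0,0]},{"dp":[0,0,-0.5],"angular":[0,0,0]},{"dp":[0,0,-0.5],"angular":[0,0,0]},{"dp":[0,0,-0.4],"angular":[0,0,0]},{"dp":[0,0,-0.3],"angular":[0,0,0]},{"dp":[0,0,-0.1],"angular":[0,0,0]},{"dp":[0,0,0],"angular":[0,0,0]},{"dp":[0,0,0],"angular":[0,0,0]}]'
```

```text
t: 20.4
tcp_pos: [0.6436, 0.0779, 0.087]
tool_rot: [0.124, 0.992, 0.0, 0.001]
force: [1.8, 1.2, -0.1]
finger_gap: 1.001
gripper_force: 0.0
```

```bash
python3 -m crank '[{"dp":[0,0,-0.09],"angular":[0,0,0]},{"dp":[0,0,0],"angular":[0,0,0]}]'; python3 -m crank '[{"dp":[0,0,0],"angular":[0,0,0]},{"dp":[0,0,0],"angular":[0,0,0]},{"dp":[0,0,0],"angular":[0,0,0]},{"dp":[0,0,0],"angular":[0,0,0]},{"dp":[0,0,0],"angular":[0,0,0]},{"dp":[0,0,0],"angular":[0,0,0]},{"dp":[0,0,0],"angular":[0,0,0]}]' 1 60
```

```text
t: 20.6
tcp_pos: [0.6433, 0.0778, 0.0842]
tool_rot: [0.124, 0.992, 0.0, 0.0]
force: [-0.5, 0.7, -0.2]
finger_gap: 0.998
gripper_force: 0.0
t: 21.3
tcp_pos: [0.6437, 0.078, 0.0845]
tool_rot: [0.124, 0.992, 0.0, 0.001]
force: [0.4, 0.6, 5.7]
finger_gap: 0.634
gripper_force: 63.6
```

```bash
python3 -m crank '[{"dp":[0,0,0.2],"angular":[0,0,0]},{"dp":[0,0,0.5],"angular":[0,0,0]},{"dp":[0,0,0.7],"angular":[0,0,0]},{"dp":[0,0,0.7],"angular":[0,0,0]},{"dp":[0,0,0.6],"angular":[0,0,0]},{"dp":[0,0,0.3],"angular":[0,0,0]},{"dp":[-0.22,-0.4,0],"angular":[0,0,0]},{"dp":[-0.38,-0.7,0],"angular":[0,0,0]},{"dp":[-0.54,-1,0],"angular":[0,0,0]},{"dp":[-0.54,-1,0],"angular":[0,0,0]},{"dp":[-0.54,-1,0],"angular":[0,0,0]},{"dp":[-0.54,-1,0],"angular":[0,0,0]},{"dp":[-0.54,-1,0],"angular":[0,0,0]},{"dp":[-0.54,-1,0],"angular":[0,0,0]},{"dp":[-0.54,-1,0],"angular":[0,0,0]},{"dp":[-0.54,-1,0],"angular":[0,0,0]},{"dp":[-0.49,-0.9,0],"angular":[0,0,0]},{"dp":[-0.33,-0.6,0],"angular":[0,0,0]},{"dp":[-0.2,-0.35,0],"angular":[0,0,0]},{"dp":[-0.08,-0.14,0],"angular":[0,0,0]}]'; python3 -m crank '[{"dp":[0,0,0],"angular":[0,0,0]},{"dp":[0,0,0],"angular":[0,0,0]}]'; python3 -c "
from station import sense;print(sense()['q'])"
```

```text
t: 23.3
tcp_pos: [0.4611, -0.2555, 0.1733]
tool_rot: [0.125, 0.992, 0.0, -0.001]
force: [0.5, 0.1, -1.8]
finger_gap: 0.639
gripper_force: 63.7
t: 23.5
tcp_pos: [0.4626, -0.2539, 0.1737]
tool_rot: [0.123, 0.992, 0.0, -0.0]
force: [0.5, 0.6, -2.3]
finger_gap: 0.635
gripper_force: 63.7
[-7.14125260e-01  5.04279516e-01  1.74897777e+00  4.02783997e-04
  8.89136689e-01 -2.03806399e+00]
```

```bash
python3 -m crank '[{"dp":[0,-0.02,-0.3],"angular":[0,0,0]},{"dp":[0,0,-0.5],"angular":[0,0,0]},{"dp":[0,0,-0.6],"angular":[0,0,0]},{"dp":[0,0,-0.6],"angular":[0,0,0]},{"dp":[0,0,-0.6],"angular":[0,0,0]},{"dp":[0,0,-0.6],"angular":[0,0,0]},{"dp":[0,0,-0.5],"angular":[0,0,0]},{"dp":[0,0,-0.4],"angular":[0,0,0]},{"dp":[0,0,-0.25],"angular":[0,0,0]},{"dp":[0,0,-0.15],"angular":[0,0,0]},{"dp":[0,0,-0.05],"angular":[0,0,0]},{"dp":[0,0,0],"angular":[0,0,0]}]'; python3 -m crank '[{"dp":[0,0,-0.05],"angular":[0,0,0]},{"dp":[0,0,-0.04],"angular":[0,0,0]},{"dp":[0,0,0],"angular":[0,0,0]}]'
```

```text
t: 24.7
tcp_pos: [0.4628, -0.2555, 0.0376]
tool_rot: [0.124, 0.992, -0.0, 0.0]
force: [0.5, -1.0, -1.2]
finger_gap: 0.638
gripper_force: 63.7
t: 25.0
tcp_pos: [0.4626, -0.2555, 0.0349]
tool_rot: [0.124, 0.992, -0.0, 0.0]
force: [-0.0, -0.4, -1.7]
finger_gap: 0.641
gripper_force: 63.7
```

```bash
python3 -m crank '[{"dp":[0,0,-0.05],"angular":[0,0,0]},{"dp":[0,0,-0.05],"angular":[0,0,0]},{"dp":[0,0,0],"angular":[0,0,0]}]';python3 -m crank '[{"dp":[0,0,-0.03],"angular":[0,0,0]},{"dp":[0,0,0],"angular":[0,0,0]}]'
```

```text
t: 25.3
tcp_pos: [0.4626, -0.2555, 0.0316]
tool_rot: [0.124, 0.992, -0.0, 0.0]
force: [-0.1, -0.3, -2.1]
finger_gap: 0.638
gripper_force: 63.8
t: 25.5
tcp_pos: [0.4626, -0.2554, 0.0315]
tool_rot: [0.124, 0.992, -0.0, 0.0]
force: [-1.2, 1.3, 3.8]
finger_gap: 0.639
gripper_force: 64.6
```

```bash
python3 -m crank '[{"dp":[0,0,0],"angular":[0,0,0]},{"dp":[0,0,0],"angular":[0,0,0]},{"dp":[0,0,0],"angular":[0,0,0]},{"dp":[0,0,0],"angular":[0,0,0]},{"dp":[0,0,0],"angular":[0,0,0]},{"dp":[0,0,0],"angular":[0,0,0]},{"dp":[0,0,0.3],"angular":[0,0,0]},{"dp":[0,0,0.5],"angular":[0,0,0]},{"dp":[0,0,0.7],"angular":[0,0,0]},{"dp":[0,0,0.8],"angular":[0,0,0]},{"dp":[0,0,0.8],"angular":[0,0,0]},{"dp":[0,0,0.7],"angular":[0,0,0]},{"dp":[0,0,0.4],"angular":[0,0,0]},{"dp":[0,0,0.1],"angular":[0,0,0]},{"dp":[0,0,0],"angular":[0,0,0]}]' 0
python3 - <<'E'
from station import sense,vision
from h import *
print(sense()["tcp_pos"])
for n in("top","side"):
    d=vision.snapshot(n);P=cloud(d);ok=d["range_z"]>0
    for nm,x,y,lo,hi in(("medium rim",.4625,-.255,.05,.058),("large rim",.643,.079,.05,.06),("large side",.643,.079,.015,.042)):
        R=P[ok&(np.hypot(P[...,0]-x,P[...,1]-y)<.04)&(P[...,2]>lo)&(P[...,2]<hi)]
        if len(R)>8: print(n,nm,len(R),np.round(circ(R[:,0],R[:,1]),4),R[:,2].mean().round(4))
E
```

```text
t: 27.0
tcp_pos: [0.4625, -0.2554, 0.16]
tool_rot: [0.124, 0.992, -0.0, 0.0]
force: [-0.5, -0.1, -0.6]
finger_gap: 1.002
gripper_force: 0.0
[ 0.46248176 -0.25536501  0.16001793]
top medium rim 44 [ 0.4632 -0.2523  0.0205] 0.0529
top large rim 281 [0.6429 0.0812 0.0223] 0.0541
top large side 133 [0.6328 0.076  0.019 ] 0.0339
side medium rim 190 [ 0.4624 -0.2573  0.0193] 0.0538
side large rim 206 [0.6444 0.0767 0.0214] 0.0551
side large side 169 [0.6442 0.0678 0.0225] 0.0306
```

```bash
python3 -m crank '[{"dp":[0.22,0.4,0],"angular":[0,0,0]},{"dp":[0.38,0.7,0],"angular":[0,0,0]},{"dp":[0.54,1,0],"angular":[0,0,0]},{"dp":[0.54,1,0],"angular":[0,0,0]},{"dp":[0.54,1,0],"angular":[0,0,0]},{"dp":[0.54,1,0],"angular":[0,0,0]},{"dp":[0.54,1,0],"angular":[0,0,0]},{"dp":[0.54,1,0],"angular":[0,0,0]},{"dp":[0.54,1,0],"angular":[0,0,0]},{"dp":[0.54,1,0],"angular":[0,0,0]},{"dp":[0.49,0.9,0],"angular":[0,0,0]},{"dp":[0.33,0.6,0],"angular":[0,0,0]},{"dp":[0.2,0.35,0],"angular":[0,0,0]},{"dp":[0.08,0.2,-0.1],"angular":[0,0,0]},{"dp":[0,0,-0.5],"angular":[0,0,0]},{"dp":[0,0,-0.7],"angular":[0,0,0]},{"dp":[0,0,-0.7],"angular":[0,0,0]},{"dp":[0,0,-0.5],"angular":[0,0,0]},{"dp":[0,0,-0.2],"angular":[0,0,0]},{"dp":[0,0,0],"angular":[0,0,0]}]'
python3 - <<'E'
from h import *
s,d,C,W,ok=wrist();print(s["tcp_pos"])
R=W[ok&(W[...,2]>.05)&(W[...,2]<.06)&(np.hypot(W[...,0]-.643,W[...,1]-.079)<.032)]
print(len(R),np.round(circ(R[:,0],R[:,1]),4),R.min(0),R.max(0))
cv2.imwrite("pics/w3.png",d["image"])
E
```

```text
t: 29.1
tcp_pos: [0.6422, 0.0785, 0.0774]
tool_rot: [0.124, 0.992, -0.0, -0.001]
force: [-0.8, -0.6, -1.0]
finger_gap: 1.001
gripper_force: 0.0
[0.64220571 0.07848562 0.07739823]
5394 [0.6404 0.0804 0.0221] [0.61249344 0.05048848 0.05000874] [0.66925799 0.10938232 0.05834275]
```

View pics/w3.png

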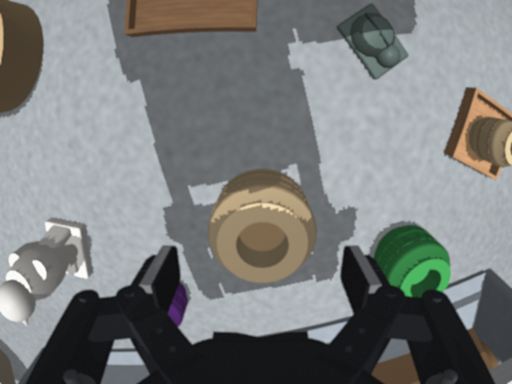

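The large jar is centred between the fingers at px (262,235), and the neighbours are clear.

```bash
python3 -m crank '[{"dp":[0,0.03,-0.2],"angular":[0,0,0]},{"dp":[0,0,-0.4],"angular":[0,0,0]},{"dp":[0,0,-0.4],"angular":[0,0,0]},{"dp":[0,0,-0.4],"angular":[0,0,0]},{"dp":[0,0,-0.2],"angular":[0,0,0]},{"dp":[0,0,-0.06],"angular":[0,0,0]},{"dp":[0,0,0],"angular":[0,0,0]}]'; python3 -m crank '[{"dp":[0,0,0],"angular":[0,0,0]},{"dp":[0,0,0],"angular":[0,0,0]},{"dp":[0,0,0],"angular":[0,0,0]},{"dp":[0,0,0],"angular":[0,0,0]},{"dp":[0,0,0],"angular":[0,0,0]},{"dp":[0,0,0],"angular":[0,0,0]},{"dp":[0,0,0],"angular":[0,0,0]}]' 1 70
```

```text
t: 29.85
tcp_pos: [0.643, 0.08, 0.0285]
tool_rot: [0.124, 0.992, -0.0, -0.0]
force: [0.1, -0.6, 0.8]
finger_gap: 0.999
gripper_force: 0.0
t: 30.55
tcp_pos: [0.644, 0.0799, 0.0301]
tool_rot: [0.124, 0.992, 0.0, 0.001]
force: [0.1, -0.4, 5.3]
finger_gap: 0.753
gripper_force: 78.1
```

```bash
python3 -m crank '[{"dp":[0,0,0.15],"angular":[0,0,0]},{"dp":[0,0,0.4],"angular":[0,0,0]},{"dp":[0,0,0.6],"angular":[0,0,0]},{"dp":[0,0,0.5],"angular":[0,0,0]},{"dp":[0,0,0.3],"angular":[0,0,0]},{"dp":[-0.25,0,0.05],"angular":[0,0,0]},{"dp":[-0.5,0,0],"angular":[0,0,0]},{"dp":[-0.6,-0.02,0],"angular":[0,0,0]},{"dp":[-0.7,-0.02,0],"angular":[0,0,0]},{"dp":[-0.7,-0.02,0],"angular":[0,0,0]},{"dp":[-0.7,-0.02,0],"angular":[0,0,0]},{"dp":[-0.7,-0.02,0],"angular":[0,0,0]},{"dp":[-0.7,0,0],"angular":[0,0,0]},{"dp":[-0.5,0,0],"angular":[0,0,0]},{"dp":[-0.35,0,0],"angular":[0,0,0]},{"dp":[-0.2,0,0],"angular":[0,0,0]},{"dp":[0,0,0],"angular":[0,0,0]},{"dp":[0,0,0],"angular":[0,0,0]}]'
```

```text
t: 32.35
tcp_pos: [0.4673, 0.0769, 0.0891]
tool_rot: [0.124, 0.992, 0.0, 0.001]
force: [0.8, -0.4, -3.1]
finger_gap: 0.753
gripper_force: 77.8
```

```bash
python3 -m crank '[{"dp":[-0.02,0,-0.2],"angular":[0,0,0]},{"dp":[0,0,-0.4],"angular":[0,0,0]},{"dp":[0,0,-0.4],"angular":[0,0,0]},{"dp":[0,0,-0.3],"angular":[0,0,0]},{"dp":[0,0,-0.2],"angular":[0,0,0]},{"dp":[0,0,-0.15],"angular":[0,0,0]},{"dp":[0,0,-0.05],"angular":[0,0,0]},{"dp":[0,0,0],"angular":[0,0,0]},{"dp":[0,0,0],"angular":[0,0,0]}]'; python3 -m crank '[{"dp":[0,0,-0.05],"angular":[0,0,0]},{"dp":[0,0,-0.03],"angular":[0,0,0]},{"dp":[0,0,0],"angular":[0,0,0]}]'
```

```text
t: 33.25
tcp_pos: [0.4658, 0.077, 0.0383]
tool_rot: [0.124, 0.992, 0.0, 0.0]
force: [-0.2, -0.1, -3.5]
finger_gap: 0.751
gripper_force: 77.8
t: 33.55
tcp_pos: [0.4656, 0.077, 0.0357]
tool_rot: [0.124, 0.992, 0.0, 0.0]
force: [-0.1, 0.4, -3.5]
finger_gap: 0.751
gripper_force: 77.8
```

```bash
python3 -m crank '[{"dp":[0,0,-0.05],"angular":[0,0,0]},{"dp":[0,0,-0.03],"angular":[0,0,0]},{"dp":[0,0,0],"angular":[0,0,0]}]';python3 -m crank '[{"dp":[0,0,-0.03],"angular":[0,0,0]},{"dp":[0,0,0],"angular":[0,0,0]}]'
```

```text
t: 33.85
tcp_pos: [0.4655, 0.077, 0.0331]
tool_rot: [0.124, 0.992, -0.0, -0.0]
force: [-0.2, 0.8, -3.6]
finger_gap: 0.747
gripper_force: 77.9
t: 34.05
tcp_pos: [0.4655, 0.077, 0.033]
tool_rot: [0.124, 0.992, 0.0, 0.0]
force: [-0.6, 0.4, 4.9]
finger_gap: 0.752
gripper_force: 79.0
```

Contact. Release, rise and check.

```bash
python3 -m crank '[{"dp":[0,0,0],"angular":[0,0,0]},{"dp":[0,0,0],"angular":[0,0,0]},{"dp":[0,0,0],"angular":[0,0,0]},{"dp":[0,0,0],"angular":[0,0,0]},{"dp":[0,0,0],"angular":[0,0,0]},{"dp":[0,0,0],"angular":[0,0,0]},{"dp":[0,0,0.2],"angular":[0,0,0]},{"dp":[0,0,0.5],"angular":[0,0,0]},{"dp":[0,0,0.8],"angular":[0,0,0]},{"dp":[0,0,1],"angular":[0,0,0]},{"dp":[0,0,1],"angular":[0,0,0]},{"dp":[0,0,1],"angular":[0,0,0]},{"dp":[0,0,1],"angular":[0,0,0]},{"dp":[0,0,0.8],"angular":[0,0,0]},{"dp":[0,0,0.5],"angular":[0,0,0]},{"dp":[0,0,0.2],"angular":[0,0,0]},{"dp":[0,0,0],"angular":[0,0,0]}]' 0
python3 - <<'E'
from station import vision
from h import *
L=(("large",.466,.077,.059,.022),("medium",.4625,-.255,.055,.02),("small",.46,.253,.051,.0155),("smallest",.627,.27,.047,.0115))
for n in("top","side"):
    d=vision.snapshot(n);P=cloud(d);ok=d["range_z"]>0
    for nm,x,y,h,r in L:
        R=P[ok&(np.hypot(P[...,0]-x,P[...,1]-y)<.035)&(P[...,2]>h-.006)&(P[...,2]<h+.006)]
        if len(R)>8: print(n,nm,len(R),np.round(circ(R[:,0],R[:,1]),4),R[:,2].mean().round(4))
    m=((P[...,2]>.06)&(P[...,0]<.7)&(P[...,0]>.58)&(P[...,1]<-.05)&(P[...,1]>-.35)&ok)
    for a,b in((-.13,-.05),(-.32,-.25)):
        R=P[m&(P[...,1]>a)&(P[...,1]<b)];print(n,"fig",R.mean(0).round(4) if len(R) else None)
    cv2.imwrite(f"pics/{n}_end.png",d["image"])
for n in("top","side"):
    d=dict(np.load(n+"0.npz"));P=cloud(d);ok=d["range_z"]>0
    m=((P[...,2]>.06)&(P[...,0]<.7)&(P[...,0]>.58)&ok)
    for a,b in((-.13,-.05),(-.32,-.25)): print(n,"fig0",P[m&(P[...,1]>a)&(P[...,1]<b)].mean(0).round(4))
E
```

```text
t: 35.75
tcp_pos: [0.4657, 0.077, 0.2431]
tool_rot: [0.124, 0.992, 0.0, 0.001]
force: [0.7, 0.0, 0.1]
finger_gap: 1.002
gripper_force: 0.0
top large 88 [0.4808 0.0732 0.0126] 0.0568
top medium 195 [ 0.4631 -0.2524  0.0186] 0.0529
top smallest 79 [0.6276 0.2715 0.0117] 0.0452
top fig [ 0.6326 -0.0931  0.0836]
top fig [ 0.646  -0.2857  0.0856]
side large 366 [0.4648 0.0739 0.0223] 0.058
side medium 432 [ 0.4628 -0.257   0.019 ] 0.0538
side small 30 [0.4552 0.2485 0.0135] 0.0483
side smallest 78 [0.6261 0.2671 0.0117] 0.0459
side fig [ 0.6316 -0.104   0.0826]
side fig [ 0.6442 -0.2943  0.0858]
top fig0 [ 0.6325 -0.0932  0.0835]
top fig0 [ 0.6459 -0.2857  0.0855]
side fig0 [ 0.6315 -0.1042  0.0822]
side fig0 [ 0.6441 -0.2944  0.0852]
```

View pics/side_end.png

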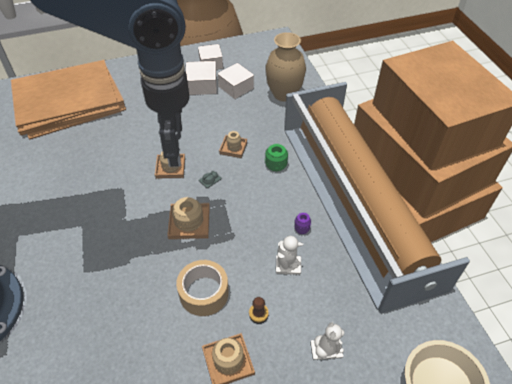

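All four jars stand in their trays: (187,212), (228,355), (171,165) and (234,140). The gripper partly hides the small jar here, but I measured it after placing. The figures haven't moved.

```bash
python3 -c "
from station import order;print(order.sign_off())"
```

```text
the job is handed in; nothing more can be done
None
```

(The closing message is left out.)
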